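Show the root side of a welded bracket to the inspection camera

ROBOT

A 7-joint arm with a two-finger parallel gripper is mounted at the origin on the work surface. World frame = base frame: x ahead of the robot, y to its left, z up, the work surface at z = 0. Lengths are in m, angles in rad, forces in N, time in s.
With the tool pointing down it reaches from about 0.425 to 1.025 m from the base axis. Payload 9.4 kg.
Tool frame: the origin (TCP) lies midway between the tips of the shut fingers; the grasp point (between the pads) lies 19 mm behind it; z points along the fingers, x is the direction in which the jaws open and shut, and the axes are right-handed (so a half turn about z gives the same grasp; the last joint's range is limited). The gripper opens to 85 mm and grips with 20 to 120 N. Pads are 22 mm wide; open, the fingers measure 114 mm over their backs; the gripper's body (76 mm by 85 mm) begins 54 mm behind the grasp point. The pads swing forward as they close: fully open they stand 13 mm farther back than shut.
Start: joints at [-1.275, 0.599, -0.003, 1.599, 0.002, 0.943, -0.08], TCP at [0.264, 0.675, 0.231] pointing down, gripper open.
Joint ranges: [-2.57, 2.57], [-0.35, 1.97], [-1.29, 1.29], [0.11, 2.56], [-1.05, 4.19], [0.11, 1.86], [-2.63, 2.63]. Speed limits (rad/s): [2.22, 2.22, 3.01, 3.01, 3.14, 3.14, 3.14].

INTERFACE

Orientations are given as [roll, pitch, yaw] about the fixed x, y, z axes, in that order (R = Rz(yaw) Ry(pitch) Rx(roll)).
In Python, from bench import monitor, cams, arm gives the robot as it stands. The module is installed in compiled form; this text tells all that it offers.
- The arm moves only by the tool step_arm, never from a script. Its argument "plan" is a list of rows, each an object with "delta_pos": the shift along the tool's x, y, z in units of 0.25 m (1.0 is 0.25 m), a list of three; "twist": the turn, a rotation vector about the tool's x, y, z in units of 60 degrees (1.0 is 60 degrees), a list of three; "claw": the opening, from -1 (shut) to 1 (fully open). A call has 1 to 8 rows; each row shifts and turns the pose as measured when the row begins, along the tool's axes as they then stand; what a row does not reach is not made up. A row lasts 1/8 s, in which the tool goes at most 62.5 mm and 10.7 degrees, less where a joint would pass 70% of its speed; a pose out of reach is approached as far as the arm can. A call with a number of a shift or a turn outside -1 to 1 is refused whole. A call with a gripper value outside its range is refused whole. The fingers move at their own pace and stop on an object; "squeeze" is the grip in N (left out, the last holds). Time passes only in rows, so rows that do not move let the fingers close. It gives the time, the measured TCP pose, the force and the opening at its end, in the units of the state.
- monitor.sense(): the state, without advancing time (a new reading comes with each control period).
- cams.snapshot(name): name is "scene" or "top" or "wrist"; returns a dict with "image" (384x512x3 uint8, red, green, blue), "z_map" (384x512 float32, m along the optical axis (not along the pixel's ray), 0 where there is no reading), "fx", "fy", "cx", "cy" (pixels), "origin" and "rotation" of the camera in the world. Camera axes: x right, y down, z forward; pixel columns grow to the right and rows downward; lengths in m; the calibration is good to about 2 mm. A picture is of the moment at which its call begins.
- arm.sign_off(): hands the job in, once; it reports no verdict.
The state is a dict: "time": time; "qpos": joint angles; "joint_velocities": joint speeds; "joint_torque": joint torques, N m; "tool_pos": TCP position; "tcp_rot": TCP orientation; "wrist_force": force on the tool from outside, world axes, zero at the start; "moment": the same for the moment, N m; "grip_width": finger opening in m.
Only numpy, scipy, OpenCV 4.12 (cv2) and the standard library are available. Lean on these libraries where they do the work, as an engineer would, in place of code of your own. Each camera call takes 0.05 s, during which the arm holds its last target.

TASK

Swing the red clamp arm well clear of the welded bracket, lift the bracket out of its fixture and hold it up before the white inspection camera: flat underside facing the lens squarely, centred on it, 120 mm from the lens face, the plate's long edges parallel to the line of the two orange marks. Finish while holding it there, still, in the air, with the clamp left open. Do not touch the camera and leave the other things where they are.

Things in the scene. Friction and masses are not known exactly. Their poses are not given: they have to be found in the camera images.
- bracket: Copper-brown bracket, .5 kg: plate 60 (x) by 120 (y) by 6 mm with a square tube, 30 by 30 mm, 3 mm wall, open top, standing on its centre from 6 to 76 mm above the underside. Origin: centre of the plate's underside, z up the tube. It starts on the fixture's plate (12 mm above the table) between stops with 2 mm play, axes as the fixture's. Lift 30 mm straight up first. Grip the tube's flats.
- tube_top (a point): The centre of the open top of the bracket's tube, 76 mm above the plate's underside; axes as the bracket's.
- fixture: Welding fixture fixed to the table: steel ground plate 190 (x) by 200 (y) by 12 mm thick with three blue stops that rise 9 mm above it round the bracket's plate. Origin on the table, under the place where the bracket's centre lies; x and y along the plate's sides. The clamp's pivot is at x +62, y +45 mm.
- clamp (a joint): Turn of the red arm about its upright pivot, rad, 0 to 1.6; starts at 0 to 0.25, lying 3 mm above the plate and trapping it. At 0 it points to the fixture's -x; it opens clockwise seen from above, at pi/2 pointing to +y: at turn a the pin is (-115 cos a, +115 sin a) mm from the pivot in the fixture's x, y. Off the plate from 0.75; open to 0.8 or more, say 1.1. Stays where left (1.5 N at the pin).
- clamp_pin (a point): Top centre of the yellow handle pin at the end of the red clamp arm: round, upright, diameter 14 mm, top 76 mm above the table, 45 mm long down to the top of the arm (31 mm above the table). Can be pinched from above; it may turn between the fingers.
- clamp_pivot (a point): The clamp's pivot axis, at the height of the top of the clamp arm, 31 mm above the table. The arm is 20 mm wide and 10 mm thick; a bolt head on the pivot rises to 38 mm.
- camera_stand: Grey stand of the inspection camera, fixed to the table: foot 100 (x) by 160 (y) by 15 mm, two cheeks to 100 mm height that carry the white camera head (60 by 110 by 70 mm) between them. Origin on the table under its centre. The head leans towards the stand's -x, roughly towards the robot.
- lens (a point): Centre of the lens's front face (black barrel, 42 mm diameter, on the white head). z: viewing direction, up and leaning 0.3 to 0.6 rad from vertical; y: level, through the two orange marks. The bracket's origin must come 120 mm along z from here, its z along this z (tube pointing away from the lens), its y parallel to this y, either way round.
- hammer: Bystander: hammer lying along its x. Leave alone.
- spray_can: Bystander: green can, 60 mm diameter, 150 mm tall, standing. Leave alone.
- offcut: Bystander: square tube offcut 40 by 40 by 100 mm, lying along its x. Leave alone.
- magnet_square: Bystander: red triangular welding square, 100 mm long, 18 mm thick, 100 mm tall, standing. Leave alone.
Mind the look-alikes: they are no part of the job. Leave any turquoise or yellow look-alike of the bracket alone.

How it is judged:
By the outcome, as a careful person would: the job done as asked, in the order asked, and still so for the second after the job is handed in, while the arm keeps its last pose, push and grip.
It also fails if it takes over 56 s, if anything falls off the work surface, if the arm or the gripper's body presses on something with over 40 N, if the wrist force passes 120 N, or if a joint passes its speed limit or range.

## Working session

There is one attempt and no reset: what is moved stays moved. The work goes in short steps, Python scripts to look and compute and a tool call to move; the robot and the scene stay as the last step left them, time stands still between calls to the robot, and variables do not carry over. Pictures are saved under pics/ and viewed, and the job is handed in when it is done.

Besides the shell and the picture viewer there is one more tool, called after "Call:" as a command line: name --argument value ..., lists and objects as JSON in quotes. step_arm: Moves the arm, as the interface text tells. Its arguments: {"type":"object","properties":{"plan":{"type":"array","items":{"type":"object","properties":{"delta_pos":{"type":"array","items":{"type":"number","minimum":-1,"maximum":1}},"twist":{"type":"array","items":{"type":"number","minimum":-1,"maximum":1}},"claw":{"type":"number"}}}},"squeeze":{"type":"number"}},"required":["plan"]}

```bash
mkdir -p pics; ls
python3 - <<'E'
from bench import monitor,cams,arm
import cv2,numpy as np
s=monitor.sense(); print(s)
for n in ["scene","top","wrist"]:
    d=cams.snapshot(n); cv2.imwrite(f"pics/{n}0.png",d["image"][:,:,::-1]); np.savez(f"pics/{n}0.npz",**d)
    print(n,d["fx"],d["fy"],d["cx"],d["cy"],d["origin"],np.round(d["rotation"],4).tolist())
E
```

```text
pics
{'time': 0.0, 'qpos': array([-1.27473015,  0.60013959, -0.00255187,  1.60013201,  0.00183302,
        0.94285984, -0.07978159]), 'joint_velocities': array([ 1.53110171e-03, -7.10352453e-04,  9.16507893e-04,  2.22219382e-03,
       -8.01749324e-04,  6.53786510e-05,  9.42921182e-04]), 'joint_torque': array([-4.90289822e-04, -7.76434207e+01,  1.56414304e+00, -2.58019263e+01,
        1.22180628e-02,  8.62752087e-03,  4.50235774e-06]), 'tool_pos': array([0.26389001, 0.67477361, 0.23040561]), 'tcp_rot': array([3.14142981e+00, 1.52839507e-03, 1.19813348e+00]), 'wrist_force': array([ 0.55119119,  0.46511214, -0.06518159]), 'moment': array([-0.03422299, -0.02526343, -0.06831206]), 'grip_width': 0.08500687363672207}
scene 448.1248605528452 448.1248605528452 258.5546430326181 191.02349755686586 [1.69936589 0.61793139 1.57914514] [-2.436, -0.0016, 2.0783]
top 361.8544395197609 361.8544395197609 256.5280761525414 190.51734882677792 [ 0.5342804  -0.00509673  1.53360541] [-3.0864, -0.0107, -1.5915]
wrist 301.5060234527714 301.5060234527714 250.6883063343864 192.22713582183505 [0.20074357 0.70050822 0.37275534] [2.8697, 0.0007, 1.1983]
```

View pics/scene0.png

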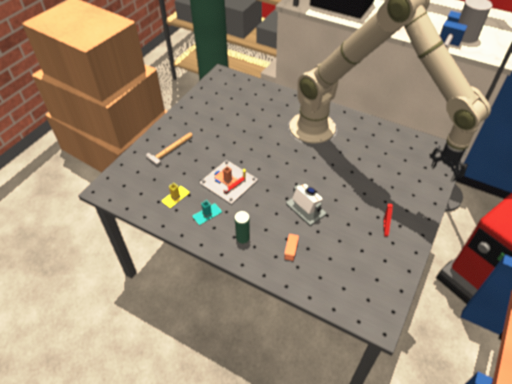

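View pics/top0.png

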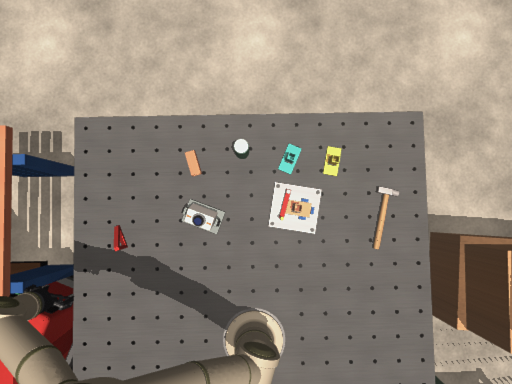

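View pics/wrist0.png

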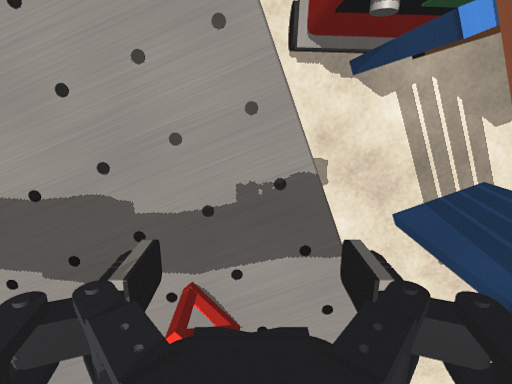

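```bash
cat > h.py <<'E'
import numpy as np,cv2
from scipy.spatial.transform import Rotation as R
def rot(rpy): return R.from_euler('xyz',rpy).as_matrix()
def load(f): return dict(np.load(f))
def ray(d,u,v):
    r=np.array([(u-d["cx"])/d["fx"],(v-d["cy"])/d["fy"],1.0]); return rot(d["rotation"])@r
def onz(d,u,v,z):
    w=ray(d,u,v); o=d["origin"]; return o+w*(z-o[2])/w[2]
def cloud(d):
    v,u=np.mgrid[0:384,0:512]; z=d["z_map"]
    c=np.stack([(u-d["cx"])/d["fx"]*z,(v-d["cy"])/d["fy"]*z,z],-1)
    return c@rot(d["rotation"]).T+d["origin"]
def proj(d,p):
    c=rot(d["rotation"]).T@(np.asarray(p)-d["origin"]); return d["fx"]*c[0]/c[2]+d["cx"],d["fy"]*c[1]/c[2]+d["cy"]
def snap(n,f):
    from bench import cams
    d=cams.snapshot(n); cv2.imwrite(f"pics/{f}.png",d["image"][:,:,::-1]); np.savez(f"pics/{f}.npz",**d); return d
def crop(f,x0,y0,x1,y1,k,out):
    im=cv2.imread(f"pics/{f}.png")[y0:y1,x0:x1]; cv2.imwrite(f"pics/{out}.png",cv2.resize(im,None,fx=k,fy=k,interpolation=cv2.INTER_CUBIC))
E
python3 - <<'E'
from h import *
t=load("pics/top0.npz"); s=load("pics/scene0.npz")
print(onz(t,254,340,0)) 
C=cloud(t)
for u,v in [(150,300),(296,228),(203,216),(193,160),(241,147),(385,220)]: print(u,v,C[v,u],onz(t,u,v,0))
crop("top0",170,130,350,250,4,"tc"); crop("scene0",190,140,340,270,5,"sc")
E
```

```text
[-0.00222185  0.00012937  0.        ]
150 300 [ 0.17124156  0.42968025 -0.00048101] [0.17135539 0.42954393 0.        ]
296 228 [ 0.45738364 -0.18523917  0.01252127] [ 0.45675064 -0.18672207  0.        ]
203 216 [0.5169838  0.18871327 0.11850261] [0.51553536 0.20494318 0.        ]
193 160 [0.74800778 0.23738653 0.04337509] [0.75422859 0.24444432 0.        ]
241 147 [0.77975858 0.03491121 0.14893975] [0.80616312 0.03921461 0.        ]
385 220 [ 0.48252447 -0.56528307  0.00068008] [ 0.4825015  -0.56553159  0.        ]
```

View pics/tc.png

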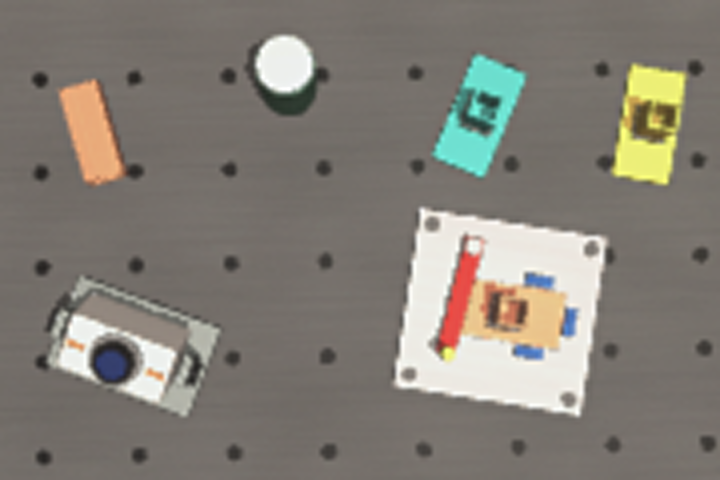

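View pics/sc.png

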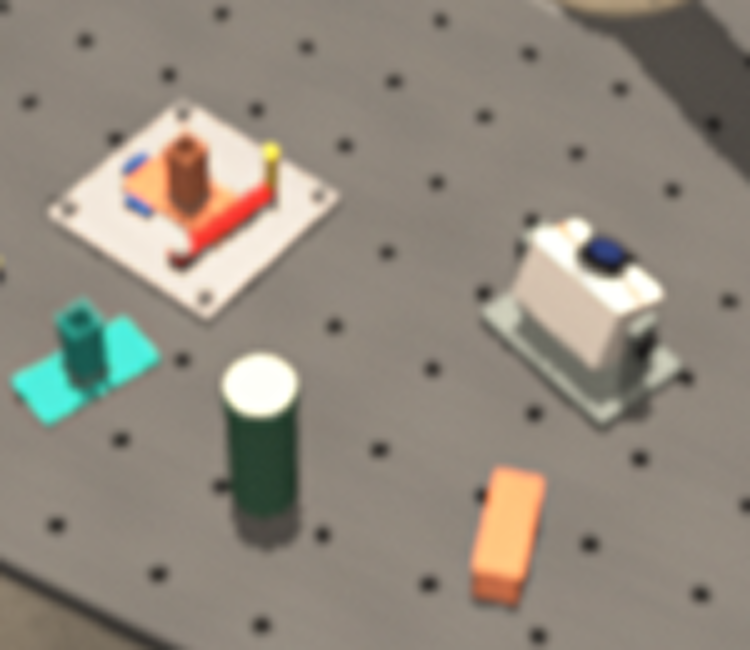

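Run:
```python
from h import *
t=load("pics/top0.npz"); C=cloud(t)
hsv=cv2.cvtColor(t["image"],cv2.COLOR_RGB2HSV)
# fixture: depth-based + colour in crop
def comp(m,x0,y0,x1,y1):
    k=np.zeros(m.shape,np.uint8);k[y0:y1,x0:x1]=m[y0:y1,x0:x1];return k
m=comp((C[...,2]>0.006),262,178,332,240)
ys,xs=np.nonzero(m);pts=np.array([onz(t,u,v,0.012)[:2] for u,v in zip(xs,ys) if C[v,u,2]<0.03]).astype(np.float32)
r=cv2.minAreaRect(pts*1000);print("fixture",r,cv2.boxPoints(r))
for n,(lo,hi) in dict(yel=((22,110,130),(35,255,255)),red=((0,170,120),(5,255,255)),orange=((6,80,150),(18,255,255)),blue=((105,120,80),(125,255,255))).items():
    mm=comp(cv2.inRange(hsv,lo,hi),262,178,332,240); ys,xs=np.nonzero(mm); print(n,len(xs),xs.mean(),ys.mean(),[round(float(q),3) for q in onz(t,xs.mean(),ys.mean(),.07 if n=="yel" else .02)])
# stand
for n,(lo,hi) in dict(lens=((105,100,40),(130,255,160)),orange=((6,80,150),(18,255,255))).items():
    mm=comp(cv2.inRange(hsv,lo,hi),178,195,228,238); k,l,st,c=cv2.connectedComponentsWithStats(mm)
    for i in range(1,k): print(n,st[i,4],c[i],C[int(round(c[i][1])),int(round(c[i][0]))])
```

```text
fixture ((540.8482055664062, -189.6338348388672), (290.8247375488281, 257.1911315917969), 88.1596450805664) [[ 407.64908  -330.84137 ]
 [ 664.7076   -339.101   ]
 [ 674.04736   -48.4263  ]
 [ 416.98883   -40.166656]]
yel 7 281.2857142857143 218.0 [0.502, -0.12, 0.07]
red 82 284.1585365853659 204.8048780487805 [0.555, -0.137, 0.02]
orange 249 297.99196787148594 208.2570281124498 [0.54, -0.195, 0.02]
blue 32 305.90625 209.03125 [0.536, -0.228, 0.02]
lens 42 [197.19047619 220.85714286] [0.49804752 0.21233227 0.11808742]
orange 7 [188.42857143 215.85714286] [0.51811344 0.24841403 0.1106751 ]
orange 6 [208.33333333 223.16666667] [0.4891148  0.17073667 0.10953233]
```

```bash
cat >> h.py <<'E'
def plan(p1,r1,n,p0=None,r0=None):
    """rows from the measured (or given) pose to p1,rpy r1 in n rows; prints rounded rows"""
    if p0 is None:
        from bench import monitor
        s=monitor.sense(); p0=s["tool_pos"]; r0=s["tcp_rot"]
    p0=np.asarray(p0);p1=np.asarray(p1)
    A=R.from_euler('xyz',r0);B=R.from_euler('xyz',r1) if np.ndim(r1)==1 else R.from_matrix(r1)
    rv=(A.inv()*B).as_rotvec(); 
    for i in range(n):
        Ri=A*R.from_rotvec(rv*i/n)
        d=Ri.inv().apply((p1-p0)/n)/0.25; w=rv/n/np.pi*3
        print(np.round(d,3).tolist(),np.round(w,3).tolist())
    print("per row mm",np.linalg.norm(p1-p0)/n*1000,"deg",np.degrees(np.linalg.norm(rv)/n))
E
python3 - <<'E'
from h import *
w=load("pics/wrist0.npz"); Rt=rot([3.14143,.00153,1.19813]); p=np.array([.26389,.67477,.2304])
print("cam in tool",Rt.T@(w["origin"]-p)); print(np.round(Rt.T@rot(w["rotation"]),3))
from bench import monitor
plan([.50,.25,.33],[np.pi,0,.45],8)
plan([.50,-.10,.30],[np.pi,0,-.18],8,[.50,.25,.33],[np.pi,0,.45])
E
```

```text
cam in tool [ 0.00076213 -0.06816018 -0.14236776]
[[ 1.    -0.     0.001]
 [-0.     0.963  0.268]
 [-0.001 -0.268  0.963]]
[-0.155, 0.187, -0.049] [0.0, 0.0, 0.089]
[-0.137, 0.201, -0.05] [0.0, 0.0, 0.089]
[-0.117, 0.213, -0.05] [0.0, 0.0, 0.089]
[-0.097, 0.223, -0.05] [0.0, 0.0, 0.089]
[-0.076, 0.231, -0.05] [0.0, 0.0, 0.089]
[-0.054, 0.237, -0.05] [0.0, 0.0, 0.089]
[-0.031, 0.241, -0.05] [0.0, 0.0, 0.089]
[-0.009, 0.243, -0.05] [0.0, 0.0, 0.089]
per row mm 62.01445879347239 deg 5.3575862811609545
[-0.076, 0.158, 0.015] [0.0, -0.0, 0.075]
[-0.063, 0.163, 0.015] [0.0, -0.0, 0.075]
[-0.05, 0.168, 0.015] [0.0, -0.0, 0.075]
[-0.037, 0.171, 0.015] [0.0, -0.0, 0.075]
[-0.024, 0.173, 0.015] [0.0, -0.0, 0.075]
[-0.01, 0.175, 0.015] [0.0, -0.0, 0.075]
[0.004, 0.175, 0.015] [0.0, -0.0, 0.075]
[0.018, 0.174, 0.015] [0.0, -0.0, 0.075]
per row mm 43.91042017562574 deg 4.5120426366552335
```

Call:
step_arm --plan '[{"delta_pos": [-0.155, 0.187, -0.05], "twist": [0, 0, 0.089], "claw": 1}, {"delta_pos": [-0.137, 0.2, -0.05], "twist": [0, 0, 0.089], "claw": 1}, {"delta_pos": [-0.117, 0.213, -0.05], "twist": [0, 0, 0.089], "claw": 1}, {"delta_pos": [-0.097, 0.223, -0.05], "twist": [0, 0, 0.089], "claw": 1}, {"delta_pos": [-0.076, 0.23, -0.05], "twist": [0, 0, 0.089], "claw": 1}, {"delta_pos": [-0.054, 0.235, -0.05], "twist": [0, 0, 0.089], "claw": 1}, {"delta_pos": [-0.03, 0.24, -0.05], "twist": [0, 0, 0.089], "claw": 1}, {"delta_pos": [-0.01, 0.24, -0.05], "twist": [0, 0, 0.089], "claw": 1}]'

```text
time: 1.15
tool_pos: [0.4958, 0.2468, 0.329]
tcp_rot: [3.141, 0.004, 0.437]
wrist_force: [0.8, 0.5, -0.8]
grip_width: 0.0856
```

Run:
```python
from h import *
d=snap("wrist","w1"); print(d["origin"],d["rotation"])
from bench import monitor; s=monitor.sense(); print(s["qpos"].tolist(),s["tool_pos"],s["tcp_rot"])
plan([.50,-.10,.30],[np.pi,0,-.18],8)
```

```text
[0.46748207 0.30943451 0.47125241] [2.86972188 0.0033916  0.43759586]
[-0.7603904549502956, 0.292702662815479, 0.277221425998689, 1.884431340471801, -0.08972994843022855, 0.9788448962375202, -0.020741305225203493] [0.50018697 0.23832626 0.33104074] [3.13684743e+00 1.59875571e-03 4.23346421e-01]
[-0.07, 0.154, 0.016] [0.001, 0.0, 0.072]
[-0.058, 0.159, 0.016] [0.001, 0.0, 0.072]
[-0.046, 0.163, 0.016] [0.001, 0.0, 0.072]
[-0.033, 0.166, 0.016] [0.001, 0.0, 0.072]
[-0.021, 0.168, 0.016] [0.001, 0.0, 0.072]
[-0.008, 0.169, 0.016] [0.001, 0.0, 0.072]
[0.005, 0.169, 0.016] [0.001, 0.0, 0.072]
[0.018, 0.168, 0.016] [0.001, 0.0, 0.072]
per row mm 42.46841117685802 deg 4.321321872647608
```

View pics/w1.png

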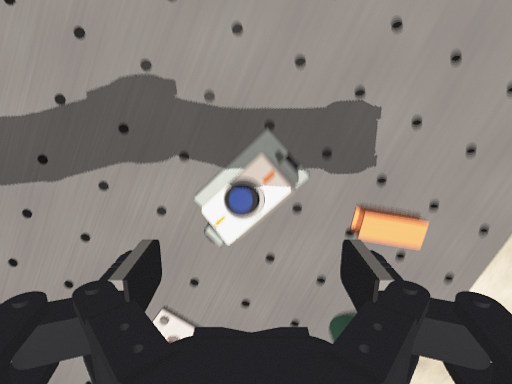

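Call:
step_arm --plan '[{"delta_pos": [-0.07, 0.155, 0.016], "twist": [0, 0, 0.072], "claw": 1}, {"delta_pos": [-0.058, 0.16, 0.016], "twist": [0, 0, 0.072], "claw": 1}, {"delta_pos": [-0.046, 0.163, 0.016], "twist": [0, 0, 0.072], "claw": 1}, {"delta_pos": [-0.033, 0.166, 0.016], "twist": [0, 0, 0.072], "claw": 1}, {"delta_pos": [-0.02, 0.168, 0.016], "twist": [0, 0, 0.072], "claw": 1}, {"delta_pos": [-0.008, 0.17, 0.016], "twist": [0, 0, 0.072], "claw": 1}, {"delta_pos": [0.005, 0.17, 0.016], "twist": [0, 0, 0.072], "claw": 1}, {"delta_pos": [0, 0, 0], "twist": [0, 0, 0], "claw": 1}]'

```text
time: 2.2
tool_pos: [0.4977, -0.0688, 0.3036]
tcp_rot: [3.137, -0.003, -0.124]
wrist_force: [0.2, 1.2, 0.7]
grip_width: 0.0853
```

Run:
```python
from h import *
d=snap("wrist","w2"); print(d["origin"],d["rotation"])
from bench import monitor; s=monitor.sense(); print(s["qpos"].tolist(),s["tool_pos"],s["tcp_rot"])
```

```text
[ 5.05646300e-01 -8.74980091e-05  4.45537358e-01] [ 2.86685477 -0.00341189 -0.12350054]
[-0.37221104701549435, 0.2620027534281774, 0.4977385724795971, 2.0358161562130817, -0.15703235473423421, 0.8780855285656772, 0.09090032850827405] [ 0.49792058 -0.06694355  0.3035261 ] [ 3.13826961e+00 -2.38877572e-03 -1.20680680e-01]
```

View pics/w2.png

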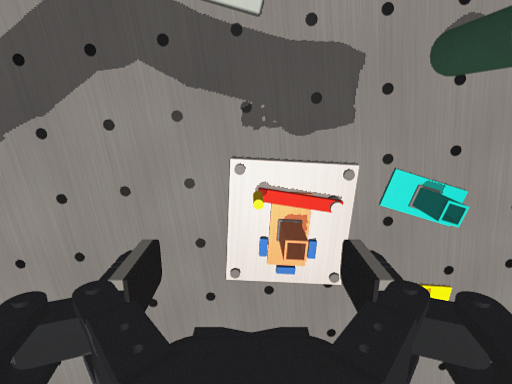

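```bash
cat > m.py <<'E'
from h import *
def fix(d,box):
    C=cloud(d); x0,y0,x1,y1=box
    hsv=cv2.cvtColor(d["image"],cv2.COLOR_RGB2HSV)
    m=np.zeros((384,512),np.uint8); m[y0:y1,x0:x1]=((hsv[...,2]>165)&(hsv[...,1]<60))[y0:y1,x0:x1]*255
    m=cv2.morphologyEx(m,cv2.MORPH_CLOSE,np.ones((3,3)))
    c=max(cv2.findContours(m,cv2.RETR_EXTERNAL,cv2.CHAIN_APPROX_NONE)[0],key=cv2.contourArea)
    pts=np.array([onz(d,u,v,.012)[:2] for u,v in c[:,0]])
    r=cv2.minAreaRect((pts*1000).astype(np.float32)); print("plate",r)
    def mk(n,lo,hi,z):
        q=np.zeros((384,512),np.uint8); q[y0:y1,x0:x1]=cv2.inRange(hsv,lo,hi)[y0:y1,x0:x1]
        k,l,st,ce=cv2.connectedComponentsWithStats(q)
        for i in range(1,k):
            if st[i,4]>4: print(n,st[i],np.round(ce[i],1),np.round(onz(d,*ce[i],z),4), "depthz",round(float(np.median(C[l==i][:,2])),4))
    mk("yel",(22,150,130),(33,255,255),.076)
    mk("red",(0,170,120),(6,255,255),.031)
    mk("tube",(4,80,30),(14,255,150),.088)
    mk("plate",(9,80,180),(18,230,255),.018)
    mk("blue",(105,120,80),(125,255,255),.021)
E
python3 - <<'E'
from m import *
d=load("pics/w2.npz"); fix(d,(220,150,365,290)); crop("w2",220,150,365,290,5,"w2c")
E
```

```text
plate ((543.681640625, -181.32861328125), (198.95449829101562, 188.9711456298828), 79.81375122070312)
yel [254 199   9  10  78] [258.  203.5] [ 0.5015 -0.1197  0.076 ] depthz 0.0755
red [259 189  77  23 903] [296.4 199.7] [ 0.5565 -0.1355  0.031 ] depthz 0.0307
red [339 201   4   3   6] [340.8 201.7] [ 0.62   -0.1464  0.031 ] depthz 0.0294
tube [291 192  22   3  31] [301.4 192.7] [ 0.5564 -0.1086  0.088 ] depthz 0.0151
tube [287 219   7   1   7] [290. 219.] [ 0.5394 -0.1413  0.088 ] depthz 0.0174
tube [279 222  30  34 494] [290.5 232.7] [ 0.5384 -0.16    0.088 ] depthz 0.0551
tube [287 243  19  17 272] [295.5 250.7] [ 0.5426 -0.1861  0.088 ] depthz 0.0668
plate [307 194   6   1   6] [309.5 194. ] [ 0.5781 -0.1333  0.018 ] depthz 0.0184
plate [279 205   7   2   7] [282.  205.1] [ 0.5361 -0.1455  0.018 ] depthz 0.0302
plate [271 207   1   6   6] [271.  209.5] [ 0.5191 -0.1503  0.018 ] depthz 0.0175
plate [292 207   5   1   5] [294. 207.] [ 0.5537 -0.1507  0.018 ] depthz 0.029
plate [278 208  33  31 296] [299.6 218.1] [ 0.5606 -0.1693  0.018 ] depthz 0.0178
plate [270 219   2   5   5] [270.2 221. ] [ 0.516  -0.1685  0.018 ] depthz 0.0173
plate [267 221  41  45 688] [282.7 251.5] [ 0.53   -0.2214  0.018 ] depthz 0.0183
plate [277 220   1   7   7] [277. 223.] [ 0.5259 -0.173   0.018 ] depthz 0.0176
blue [259 238   9  18 129] [263.  246.5] [ 0.5005 -0.2076  0.021 ] depthz 0.0207
blue [308 240   9  18 126] [311.7 248.8] [ 0.5748 -0.2208  0.021 ] depthz 0.0208
blue [277 266  18   8 120] [285.6 269.6] [ 0.5314 -0.2517  0.021 ] depthz 0.0203
```

View pics/w2c.png

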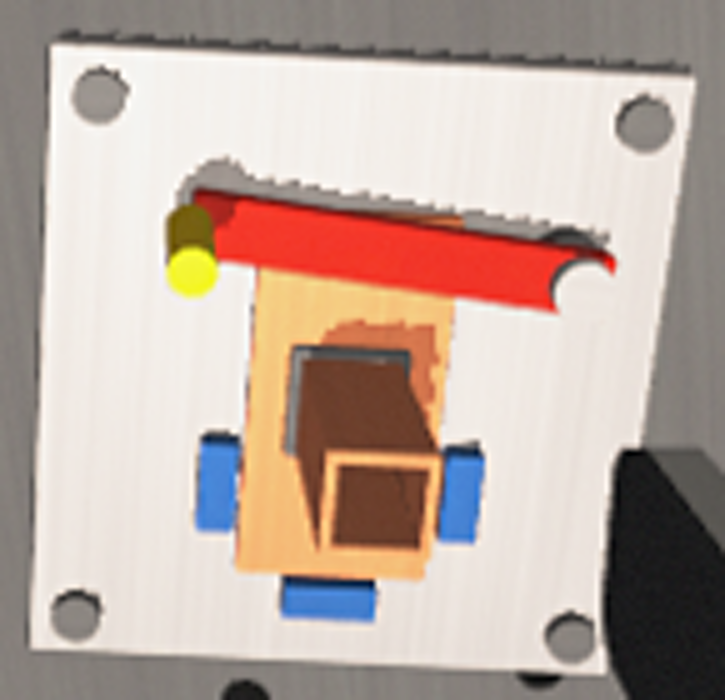

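Run:
```python
from h import *
d=load("pics/w2.npz")
def P(u,v,z): 
    p=onz(d,220+(u-2)/5,150+(v-2)/5,z); print(np.round(p,4)); return p
tt=P(382,500,.088)
pin=P(192,272,.076); piv=P(583,287,.038)
for c in [(328,452),(443,455),(430,549),(320,546)]: P(*c,.088)
# plate corners
a=P(237,570,.018);b=P(423,578,.018);print("plate far edge len",np.linalg.norm(a-b),np.arctan2(*(b-a)[[1,0]]))
y=np.radians(79.81)-np.pi/2; F=np.array([[np.cos(y),-np.sin(y)],[np.sin(y),np.cos(y)]])
far=(a[:2]+b[:2])/2; print("centre from far edge",far+F@[0,.06])
print("piv in fix from tube", F.T@(piv[:2]-tt[:2]))
o=piv[:2]-F@[.062,.045];print("fix origin from piv",o,"yaw",y)
v=F.T@(pin-piv)[:2]; print("pin rel",v,np.linalg.norm(v),"a",np.arctan2(v[1],-v[0]))
b3=np.array([[.5005,-.2076],[.5748,-.2208]]);print("stops mid",b3.mean(0),F.T@(b3.mean(0)-tt[:2]))
for a in (0.1,.2,.4,.6,.8,1.,1.15): print(a,piv[:2]+F@[-.115*np.cos(a),.115*np.sin(a)])
```

```text
[ 0.5434 -0.1846  0.088 ]
[ 0.5015 -0.1204  0.076 ]
[ 0.6111 -0.1511  0.038 ]
[ 0.5307 -0.1693  0.088 ]
[ 0.5601 -0.1739  0.088 ]
[ 0.5548 -0.2003  0.088 ]
[ 0.5262 -0.1958  0.088 ]
[ 0.5034 -0.2392  0.018 ]
[ 0.5615 -0.2494  0.018 ]
plate far edge len 0.05898443485263761 -0.17319321272482852
centre from far edge [ 0.5430473  -0.18527558]
piv in fix from tube [0.06068798 0.04497708]
fix origin from piv [ 0.54214928 -0.18442123] yaw -0.17784905077822222
pin rel [-0.11336368  0.0108053 ] 0.11387746855583344 a 0.0950282803548447
stops mid [ 0.53765 -0.2142 ] [-0.00047208 -0.03012796]
0.1 [ 0.50054293 -0.11955654]
0.2 [ 0.50424447 -0.1086736 ]
0.4 [ 0.51480386 -0.08828394]
0.6 [ 0.52920357 -0.07039854]
0.8 [ 0.54686953 -0.05573045]
1.0 [ 0.56709744 -0.04486442]
1.15 [ 0.5834675  -0.03947682]
```

Run:
```python
from h import *
plan([.5015,-.1204,.11],[np.pi,0,-.178],5)
```

```text
[0.008, 0.042, 0.155] [0.001, -0.0, 0.011]
[0.008, 0.042, 0.155] [0.001, -0.0, 0.011]
[0.009, 0.042, 0.155] [0.001, -0.0, 0.011]
[0.009, 0.042, 0.155] [0.001, -0.0, 0.011]
[0.01, 0.042, 0.155] [0.001, -0.0, 0.011]
per row mm 40.1610534641176 deg 0.6584572744591132
```

Call:
step_arm --plan '[{"delta_pos": [0.008, 0.042, 0.155], "twist": [0.001, 0, 0.011], "claw": 1}, {"delta_pos": [0.008, 0.042, 0.155], "twist": [0.001, 0, 0.011], "claw": 1}, {"delta_pos": [0.009, 0.042, 0.155], "twist": [0.001, 0, 0.011], "claw": 1}, {"delta_pos": [0.009, 0.042, 0.155], "twist": [0.001, 0, 0.011], "claw": 1}, {"delta_pos": [0.01, 0.042, 0.15], "twist": [0.001, 0, 0.011], "claw": 1}, {"delta_pos": [0, 0, 0], "twist": [0, 0, 0], "claw": 1}]'

```text
time: 3.0
tool_pos: [0.5062, -0.1115, 0.1059]
tcp_rot: [-3.134, -0.005, -0.162]
wrist_force: [-0.1, -0.2, 0.4]
grip_width: 0.0854
```

Run:
```python
from h import *
from bench import monitor; s=monitor.sense(); print(s["qpos"].tolist(),s["tool_pos"],s["tcp_rot"])
plan([.5015,-.1204,.045],[np.pi,0,-.178],3)
```

```text
[-0.10012005427349238, 0.5655715144496236, 0.30627229726626687, 2.194293537406969, -0.41716775441490644, 0.4313354599810975, 0.3806234548814784] [ 0.50624087 -0.11145587  0.1059247 ] [-3.13365568 -0.00470411 -0.16211473]
[-0.005, 0.013, 0.081] [-0.003, -0.001, 0.005]
[-0.004, 0.013, 0.081] [-0.003, -0.001, 0.005]
[-0.004, 0.013, 0.081] [-0.003, -0.001, 0.005]
per row mm 20.58665394297939 deg 0.3511530826811106
```

Call:
step_arm --plan '[{"delta_pos": [-0.018, 0.038, 0], "twist": [-0.009, -0.003, 0.015], "claw": 1}, {"delta_pos": [0, 0, 0.09], "twist": [0, 0, 0], "claw": 1}, {"delta_pos": [0, 0, 0.09], "twist": [0, 0, 0], "claw": 1}, {"delta_pos": [0, 0, 0], "twist": [0, 0, 0], "claw": 1}]'

```text
time: 3.5
tool_pos: [0.5029, -0.1183, 0.0657]
tcp_rot: [3.141, -0.008, -0.174]
wrist_force: [-0.2, -0.3, 0.1]
grip_width: 0.0855
```

Run:
```python
from h import *
snap("wrist","w3")
plan([.5015,-.1204,.045],[np.pi,0,-.178],1)
```

```text
[-0.006, 0.009, 0.085] [0.001, -0.009, 0.003]
per row mm 21.550214976525474 deg 0.5879727638070537
```

View pics/w3.png

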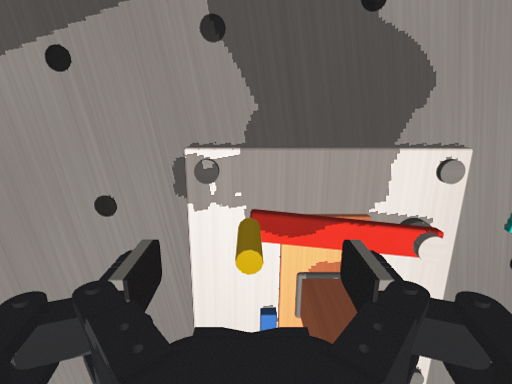

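Call:
step_arm --plan '[{"delta_pos": [-0.006, 0.01, 0.05], "twist": [0, -0.009, 0.003], "claw": 1}, {"delta_pos": [0, 0, 0.05], "twist": [0, 0, 0], "claw": 1}, {"delta_pos": [0, 0, 0], "twist": [0, 0, 0], "claw": 1}]'

```text
time: 3.92
tool_pos: [0.5028, -0.1206, 0.0424]
tcp_rot: [3.141, -0.003, -0.177]
wrist_force: [-1.0, -0.0, -0.0]
grip_width: 0.0853
```

Close gently on the pin.

Call:
step_arm --plan '[{"delta_pos": [0, 0, -0.008], "twist": [0, 0, 0], "claw": -1}, {"delta_pos": [0, 0, 0], "twist": [0, 0, 0], "claw": -1}, {"delta_pos": [0, 0, 0], "twist": [0, 0, 0], "claw": -1}, {"delta_pos": [0, 0, 0], "twist": [0, 0, 0], "claw": -1}, {"delta_pos": [0, 0, 0], "twist": [0, 0, 0], "claw": -1}, {"delta_pos": [0, 0, 0], "twist": [0, 0, 0], "claw": -1}]' --squeeze 30

```text
time: 4.68
tool_pos: [0.5017, -0.1204, 0.0449]
tcp_rot: [3.141, -0.002, -0.177]
wrist_force: [0.1, -0.1, -1.0]
grip_width: 0.0133
```

Call:
step_arm --plan '[{"delta_pos": [0.009, -0.054, 0], "twist": [0, 0, 0], "claw": -1}, {"delta_pos": [0.015, -0.053, 0], "twist": [0, 0, 0], "claw": -1}, {"delta_pos": [0.022, -0.051, 0], "twist": [0, 0, 0], "claw": -1}, {"delta_pos": [0.028, -0.048, 0], "twist": [0, 0, 0], "claw": -1}]'

```text
time: 5.18
tool_pos: [0.5289, -0.0708, 0.0449]
tcp_rot: [3.141, 0.001, -0.18]
wrist_force: [-1.5, -2.5, 2.7]
grip_width: 0.0133
```

```bash
cat > arc.py <<'E'
from h import *
from bench import monitor
s=monitor.sense(); p=s["tool_pos"]; piv=np.array([.6111,-.1511]); y=-.178
F=np.array([[np.cos(y),-np.sin(y)],[np.sin(y),np.cos(y)]])
v=F.T@(p[:2]-piv); print(p,s["tcp_rot"],s["wrist_force"],s["grip_width"],"r",np.linalg.norm(v),"a",np.arctan2(v[1],-v[0]))
E
python3 arc.py
```

```text
[ 0.52889044 -0.07075285  0.04489378] [ 3.14069648e+00  7.91558408e-04 -1.80426905e-01] [-1.53166199 -2.49791988  2.66966233] 0.013267235352219098 r 0.11495249264809825 a 0.59594165039122
```

Tracking the arc exactly (r = 115 mm, a = 0.6). Continue.

Call:
step_arm --plan '[{"delta_pos": [0.033, -0.044, 0], "twist": [0, 0, 0], "claw": -1}, {"delta_pos": [0.038, -0.04, 0], "twist": [0, 0, 0], "claw": -1}, {"delta_pos": [0.042, -0.035, 0], "twist": [0, 0, 0], "claw": -1}, {"delta_pos": [0.046, -0.03, 0], "twist": [0, 0, 0], "claw": -1}, {"delta_pos": [0.048, -0.025, 0], "twist": [0, 0, 0], "claw": -1}, {"delta_pos": [0, 0, 0], "twist": [0, 0, 0], "claw": -1}]'

```text
time: 5.92
tool_pos: [0.5939, -0.0319, 0.0449]
tcp_rot: [-3.141, -0.001, -0.176]
wrist_force: [0.3, 1.1, 1.5]
grip_width: 0.013
```

```bash
python3 arc.py
```

```text
[ 0.59385324 -0.03189601  0.04490905] [-3.14108074e+00 -7.74433923e-04 -1.76274016e-01] [0.28801296 1.06197205 1.46488447] 0.0129714046963376 r 0.12044518086488484 a 1.249110620460846
```

Call:
step_arm --plan '[{"delta_pos": [0, 0, 0], "twist": [0, 0, 0], "claw": 1}, {"delta_pos": [0, 0, 0], "twist": [0, 0, 0], "claw": 1}, {"delta_pos": [0, 0, 0], "twist": [0, 0, 0], "claw": 1}, {"delta_pos": [0, 0, -0.12], "twist": [0, 0, 0], "claw": 1}, {"delta_pos": [0, 0, -0.2], "twist": [0, 0, 0], "claw": 1}, {"delta_pos": [-0.1, -0.05, -0.2], "twist": [0, 0, 0], "claw": 1}, {"delta_pos": [-0.1, -0.05, -0.1], "twist": [0, 0, 0], "claw": 1}, {"delta_pos": [0, 0, 0], "twist": [0, 0, 0], "claw": 1}]'

```text
time: 6.92
tool_pos: [0.5471, 0.0003, 0.2033]
tcp_rot: [-3.141, 0.0, -0.179]
wrist_force: [0.8, 0.2, 0.3]
grip_width: 0.0853
```

Run:
```python
from m import *
d=snap("wrist","w4"); print(d["origin"],d["rotation"])
from bench import monitor; s=monitor.sense(); print(s["qpos"].tolist(),s["tool_pos"],s["tcp_rot"])
```

```text
[0.5590551  0.06776884 0.34555851] [ 2.87133801e+00 -7.31655807e-04 -1.78480186e-01]
[-0.45839239892346206, 0.4649199862865401, 0.5057786546417006, 2.058082191498936, -0.34352331041620626, 0.6996724567588933, 0.08914225578224526] [ 5.47707128e-01 -3.27708970e-04  2.02556064e-01] [ 3.14123276e+00  9.84475070e-05 -1.79300440e-01]
```

View pics/w4.png

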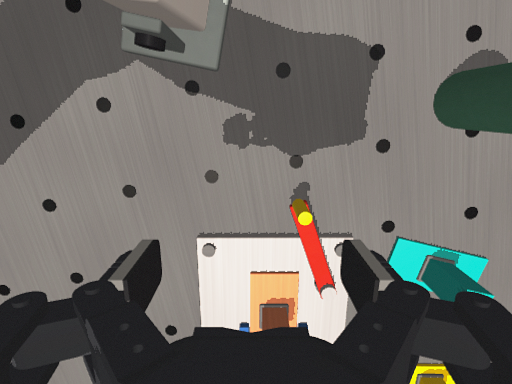

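Run:
```python
from h import *
plan([.495,.21,.25],[np.pi,0,-.3],5)
```

```text
[-0.072, -0.158, -0.038] [0.0, 0.0, 0.023]
[-0.075, -0.156, -0.038] [0.0, 0.0, 0.023]
[-0.079, -0.154, -0.038] [0.0, 0.0, 0.023]
[-0.083, -0.152, -0.038] [0.0, 0.0, 0.023]
[-0.086, -0.15, -0.038] [0.0, 0.0, 0.023]
per row mm 44.392212660811154 deg 1.3831218769754434
```

Call:
step_arm --plan '[{"delta_pos": [-0.07, -0.15, -0.08], "twist": [0, 0, 0.023], "claw": 1}, {"delta_pos": [-0.075, -0.156, -0.08], "twist": [0, 0, 0.023], "claw": 1}, {"delta_pos": [-0.079, -0.154, -0.03], "twist": [0, 0, 0.023], "claw": 1}, {"delta_pos": [-0.083, -0.152, 0], "twist": [0, 0, 0.023], "claw": 1}, {"delta_pos": [-0.086, -0.15, 0], "twist": [0, 0, 0.023], "claw": 1}, {"delta_pos": [0, -0.03, 0], "twist": [0, 0, 0], "claw": 1}, {"delta_pos": [0, 0, 0], "twist": [0, 0, 0], "claw": 1}]'

```text
time: 7.85
tool_pos: [0.5012, 0.2163, 0.2444]
tcp_rot: [3.133, -0.0, -0.311]
wrist_force: [0.2, 0.2, -0.6]
grip_width: 0.0851
```

Run:
```python
from m import *
d=snap("wrist","w5"); print(d["origin"],d["rotation"])
from bench import monitor; s=monitor.sense(); print(s["qpos"].tolist(),s["tool_pos"],s["tcp_rot"])
```

```text
[0.52216763 0.28282878 0.38609189] [ 2.86289754e+00 -7.88078837e-04 -3.10542817e-01]
[-0.9386875139207713, 0.41964909983263265, 0.5962272375794763, 2.019065203778839, -0.31577893914945365, 0.7999124620850314, -0.4701533823408374] [0.50098555 0.21601326 0.24436121] [ 3.13329460e+00  2.95275960e-04 -3.11379945e-01]
```

View pics/w5.png

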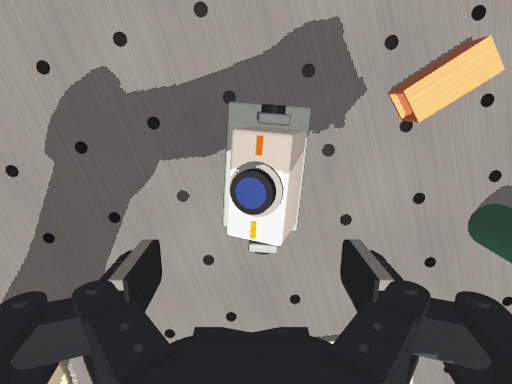

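```bash
crop=1 python3 - <<'E'
from h import *
d=load("pics/w5.npz"); C=cloud(d); crop("w5",205,95,330,265,4,"w5c")
hsv=cv2.cvtColor(d["image"],cv2.COLOR_RGB2HSV)
def pl(P):
    P=P[np.isfinite(P).all(1)]
    for _ in range(4):
        c=P.mean(0); n=np.linalg.svd(P-c,full_matrices=False)[2][2]; n*=np.sign(n[2]); e=(P-c)@n; P=P[abs(e)<max(2*e.std(),.0005)]
    return c,n,e.std(),len(P)
B=(slice(150,235),slice(215,300))
def box(m):
    k=np.zeros_like(m);k[100:250,215:310]=m[100:250,215:310];return k
blue=box((hsv[...,0]>105)&(hsv[...,0]<130)&(hsv[...,1]>120)&(hsv[...,2]>90))
white=box((hsv[...,2]>235)&(hsv[...,1]<30)&(C[...,2]>.07))
dark=box((hsv[...,2]<50)&(C[...,2]>.105))
for n,m in (("blue",blue),("white",white),("dark",dark)):
    c,nn,e,k=pl(C[m]); print(n,m.sum(),np.round(c,4),np.round(nn,4),"tilt",np.arccos(nn[2]),"az",np.arctan2(nn[1],nn[0]),e,k, (C[m][:,2].min(),C[m][:,2].max()))
q=box(cv2.inRange(hsv,(5,120,150),(25,255,255)))
k,l,st,ce=cv2.connectedComponentsWithStats(q); o=[]
for i in range(1,k):
    if st[i,4]>15: p=np.median(C[l==i],0);o.append(C[l==i].mean(0)); print("or",ce[i],st[i,4],o[-1])
v=o[0]-o[1]; print(v/np.linalg.norm(v),np.linalg.norm(v),"mid",(o[0]+o[1])/2,"yaw of y",np.arctan2(v[1],v[0]))
ys,xs=np.nonzero(blue); print(xs.mean(),ys.mean()); e=cv2.fitEllipse(np.stack([xs,ys],1).astype(np.float32)); print(e)
E
```

```text
blue 772 [0.4988 0.2108 0.1222] [-0.3257  0.1315  0.9363] tilt 0.35893655441994726 az 2.7578982369889147 0.0004989847752907726 712 (np.float64(0.11593022656216867), np.float64(0.38609188522356974))
white 1777 [0.4949 0.1753 0.1089] [-0.3198  0.1312  0.9383] tilt 0.3529945942503753 az 2.752249214104693 0.0006367152469110408 1475 (np.float64(0.0955279858300298), np.float64(0.38609188522356974))
dark 173 [0.5157 0.2187 0.1244] [-0.9076 -0.4024  0.1199] tilt 1.450628653027768 az -2.724281271747008 0.003052183546262278 142 (np.float64(0.11182650750729828), np.float64(0.38609188522356974))
or [258.85950413 144.79338843] 121 [0.51906863 0.24820438 0.11078173]
or [252.67857143 229.63095238] 84 [0.48816345 0.16970259 0.10844775]
[0.36618158 0.9301324  0.02765435] 0.08439851725071497 mid [0.50361604 0.20895348 0.10961474] yaw of y 1.1957435019230136
250.30051813471502 192.4417098445596
((250.299072265625, 192.44171142578125), (24.388338088989258, 26.868576049804688), 148.10678100585938)
```

View pics/w5c.png

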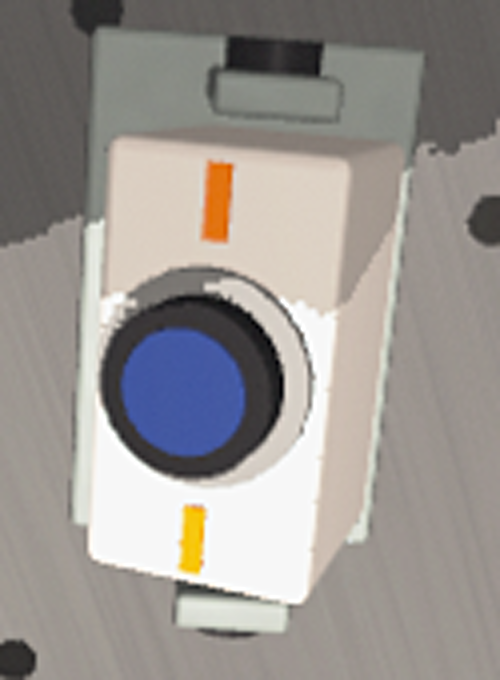

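Run:
```python
from h import *
for f,(x0,x1,y0,y1) in (("w5",(215,310,100,250)),("w1",(190,310,120,250)),("top0",(180,226,196,236))):
    d=load(f"pics/{f}.npz"); C=cloud(d); hsv=cv2.cvtColor(d["image"],cv2.COLOR_RGB2HSV)
    def box(m):
        k=np.zeros(m.shape,np.uint8);k[y0:y1,x0:x1]=m[y0:y1,x0:x1];return k
    blue=box((hsv[...,0]>105)&(hsv[...,0]<130)&(hsv[...,1]>120)&(hsv[...,2]>60))
    P=C[(cv2.erode(blue,np.ones((3,3)))>0)&(d["z_map"]>0)]; print(f,"blue",len(P),np.round(P.mean(0),4),np.round(np.median(P[:,2]),4))
    ys,xs=np.nonzero(blue)
    n=np.array([-.3223,.131,.9375]); c=P.mean(0); r=ray(d,xs.mean(),ys.mean()); print("ray pt",np.round(d["origin"]+r*((c-d["origin"])@n)/(r@n),4))
    dark=box((hsv[...,2]<60)); Q=C[(dark>0)&(d["z_map"]>0)]; e=(Q-c)@n; rr=np.linalg.norm(Q-c-np.outer(e,n),axis=1)
    for a,b in ((.015,.017),(.017,.019),(.019,.021),(.021,.023)):
        k=(rr>a)&(rr<b); print(a,k.sum(),np.round(np.percentile(e[k],[20,50,80]),4) if k.sum() else "")
    # table height check
    T=C[y0-60:y0-20,x0:x1,2]; print("table z",np.median(T[T<.5]))
```

```text
w5 blue 648 [0.4988 0.2108 0.1223] 0.1222
ray pt [0.4989 0.2108 0.1223]
0.015 100 [-0.0011 -0.0007 -0.0002]
0.017 183 [-0.0012 -0.0007 -0.    ]
0.019 288 [-0.007  -0.0018 -0.0006]
0.021 2 [-0.0045 -0.0039 -0.0033]
table z -0.00017513403500460378
w1 blue 351 [0.4996 0.2081 0.1227] 0.1226
ray pt [0.4996 0.2082 0.1227]
0.015 3 [0.0011 0.0011 0.0015]
0.017 15 [-0.0014 -0.0005  0.0004]
0.019 25 [-0.0061 -0.0015 -0.0001]
0.021 5 [-0.0022 -0.0013  0.0007]
table z -0.00020673927575740048
top0 blue 12 [0.499  0.2096 0.1212] 0.1211
ray pt [0.4991 0.2105 0.121 ]
0.015 7 [-0.0013  0.0001  0.0014]
0.017 9 [-0.0006  0.0008  0.0009]
0.019 9 [-0.0043 -0.0022  0.0016]
0.021 2 [0.0014 0.0022 0.003 ]
table z 0.0002759575895099342
```

```bash
cat > tgt.py <<'E'
from h import *
L=np.array([.499,.2105,.1218]); az=2.7585; ti=.355
n=np.array([np.sin(ti)*np.cos(az),np.sin(ti)*np.sin(az),np.cos(ti)]); y=np.array([np.cos(az-np.pi/2),np.sin(az-np.pi/2),0]); x=np.cross(y,n)
T=L+.12*n; Rt=np.stack([x,-y,-n],1)
E
python3 - <<'E'
from tgt import *
print(T,n,R.from_matrix(Rt).as_euler('xyz')); plan(T+.030*n,Rt,4)
E
```

```text
[0.46031265 0.22609113 0.23431758] [-0.32239461  0.12992606  0.93764649] [ 3.14159265 -0.355      -0.38309265]
[-0.052, 0.002, -0.018] [-0.001, 0.085, 0.017]
[-0.05, 0.003, -0.023] [-0.001, 0.085, 0.017]
[-0.048, 0.004, -0.027] [-0.001, 0.085, 0.017]
[-0.045, 0.005, -0.031] [-0.001, 0.085, 0.017]
per row mm 13.822550768104609 deg 5.187963010824257
```

Call:
step_arm --plan '[{"delta_pos": [-0.052, 0.002, -0.02], "twist": [0, 0.085, 0.017], "claw": 1}, {"delta_pos": [-0.05, 0.003, -0.023], "twist": [0, 0.085, 0.017], "claw": 1}, {"delta_pos": [-0.048, 0.004, -0.027], "twist": [0, 0.085, 0.017], "claw": 1}, {"delta_pos": [-0.045, 0.005, -0.031], "twist": [0, 0.085, 0.017], "claw": 1}, {"delta_pos": [0, 0, 0], "twist": [0, 0.01, 0], "claw": 1}]'

```text
time: 8.52
tool_pos: [0.4534, 0.2217, 0.2626]
tcp_rot: [-3.137, -0.378, -0.398]
wrist_force: [0.5, 0.0, 0.2]
grip_width: 0.0855
```

Run:
```python
from tgt import *
from bench import monitor; s=monitor.sense(); print(s["qpos"].tolist(),s["tool_pos"],s["tcp_rot"])
plan(T+.030*n,Rt,1)
print("back"); plan([.535,-.15,.24],[np.pi,0,-.178],8)
```

```text
[-1.5231908828426404, 0.36099837162841253, 0.9876467184465901, 2.2640974330315107, 0.03076659960683932, 0.45692579166492386, -1.0222150271885933] [0.45344997 0.22165839 0.26256975] [-3.13724983 -0.37825591 -0.39766099]
[-0.022, -0.026, -0.008] [0.001, -0.022, -0.013]
per row mm 8.792272392643161 deg 1.5443979133414645
back
[0.098, 0.156, 0.05] [0.004, -0.045, -0.026]
[0.096, 0.159, 0.045] [0.004, -0.045, -0.026]
[0.093, 0.161, 0.04] [0.004, -0.045, -0.026]
[0.091, 0.164, 0.035] [0.004, -0.045, -0.026]
[0.088, 0.167, 0.03] [0.004, -0.045, -0.026]
[0.084, 0.169, 0.025] [0.004, -0.045, -0.026]
[0.081, 0.171, 0.02] [0.004, -0.045, -0.026]
[0.077, 0.174, 0.016] [0.004, -0.045, -0.026]
per row mm 47.64611690318722 deg 3.1251902781635432
```

Call:
step_arm --plan '[{"delta_pos": [0.098, 0.156, 0.05], "twist": [0.004, -0.045, -0.026], "claw": 1}, {"delta_pos": [0.096, 0.159, 0.045], "twist": [0.004, -0.045, -0.026], "claw": 1}, {"delta_pos": [0.093, 0.161, 0.04], "twist": [0.004, -0.045, -0.026], "claw": 1}, {"delta_pos": [0.091, 0.164, 0.035], "twist": [0.004, -0.045, -0.026], "claw": 1}, {"delta_pos": [0.088, 0.167, 0.03], "twist": [0.004, -0.045, -0.026], "claw": 1}, {"delta_pos": [0.084, 0.169, 0.025], "twist": [0.004, -0.045, -0.026], "claw": 1}, {"delta_pos": [0.081, 0.171, 0.02], "twist": [0.004, -0.045, -0.026], "claw": 1}, {"delta_pos": [0, 0, 0], "twist": [0, 0, 0], "claw": 1}]'

```text
time: 9.52
tool_pos: [0.5306, -0.1173, 0.2461]
tcp_rot: [3.138, -0.053, -0.213]
wrist_force: [0.7, 0.6, 0.3]
grip_width: 0.0854
```

Run:
```python
from m import *
d=snap("wrist","w6")
from bench import monitor; s=monitor.sense(); print(s["qpos"].tolist(),s["tool_pos"],s["tcp_rot"])
plan([.543,-.185,.20],[np.pi,0,-.178],3)
```

```text
[-0.2617588831518021, 0.37288562237976597, 0.4974291041772753, 2.060175929596136, -0.2624725071137681, 0.7146851242348745, 0.18625252362041628] [ 0.52994782 -0.11513673  0.24585122] [ 3.13823984 -0.05206086 -0.21118889]
[0.033, 0.087, 0.063] [0.001, -0.017, -0.011]
[0.033, 0.088, 0.063] [0.001, -0.017, -0.011]
[0.034, 0.088, 0.062] [0.001, -0.017, -0.011]
per row mm 28.19292637004929 deg 1.1817412418393796
```

View pics/w6.png

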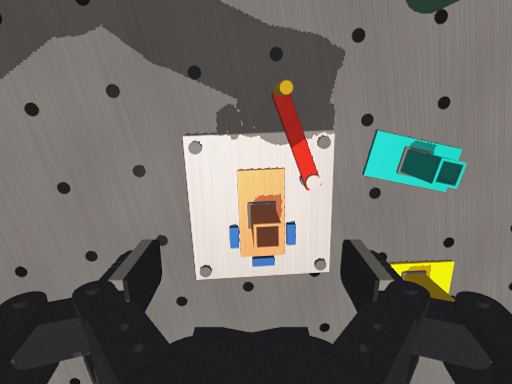

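Run:
```python
from h import *
d=load("pics/w6.npz");C=cloud(d);hsv=cv2.cvtColor(d["image"],cv2.COLOR_RGB2HSV)
q=np.zeros((384,512),np.uint8); s=(slice(160,262),slice(228,296)); q[s]=((hsv[...,0]<20)&(hsv[...,1]>70))[s]*255
print(cv2.countNonZero(q))
m1=q.astype(bool)&(abs(C[...,2]-.018)<.004); ys,xs=np.nonzero(m1)
P=np.array([onz(d,u,v,.018)[:2] for u,v in zip(xs,ys)])*1000; print("plate",cv2.minAreaRect(P.astype(np.float32)))
m2=q.astype(bool)&(abs(C[...,2]-.088)<.004); ys,xs=np.nonzero(m2)
P=np.array([onz(d,u,v,.088)[:2] for u,v in zip(xs,ys)])*1000; print("tube",cv2.minAreaRect(P.astype(np.float32)),len(xs))
fy=hsv
y=cv2.inRange(hsv,(20,150,100),(33,255,255)); y[130:]=0; yy,xx=np.nonzero(y); p=C[yy,xx]; k=p[:,2]>.073; print("pin",onz(d,xx[k].mean(),yy[k].mean(),.076))
```

```text
3399
plate ((542.31640625, -186.466552734375), (120.05070495605469, 59.79117965698242), 79.8339614868164)
tube ((542.2249755859375, -186.3818359375), (31.72536849975586, 29.810182571411133), 80.87825775146484) 331
pin [ 0.59165389 -0.04033524  0.076     ]
```

Call:
step_arm --plan '[{"delta_pos": [0.034, 0.093, 0.08], "twist": [0.001, -0.018, -0.011], "claw": 1}, {"delta_pos": [0.034, 0.093, 0.08], "twist": [0.001, -0.018, -0.011], "claw": 1}, {"delta_pos": [0.034, 0.093, 0.08], "twist": [0.001, -0.017, -0.011], "claw": 1}, {"delta_pos": [0, 0, 0.1], "twist": [0, 0, 0], "claw": 1}, {"delta_pos": [0, 0, 0], "twist": [0, 0, 0], "claw": 1}]'

```text
time: 10.2
tool_pos: [0.5427, -0.1898, 0.1601]
tcp_rot: [-3.137, 0.003, -0.175]
wrist_force: [0.8, 1.2, -0.5]
grip_width: 0.0852
```

Run:
```python
from m import *
from bench import monitor; s=monitor.sense(); print(s["qpos"].tolist(),s["tool_pos"],s["tcp_rot"])
plan([.5425,-.186,.14],[np.pi,0,-.1775],1)
```

```text
[-0.033945344821342455, 0.5431793300444995, 0.4023426673862035, 2.0287173944226042, -0.3529582806096933, 0.6401097363874342, 0.4281189282131054] [ 0.54271873 -0.18976421  0.16005514] [-3.13690188  0.00343071 -0.17541961]
[-0.003, -0.014, 0.08] [-0.004, 0.003, 0.002]
per row mm 20.406514369304297 deg 0.35350911295003495
```

Call:
step_arm --plan '[{"delta_pos": [-0.003, -0.014, 0.06], "twist": [-0.004, 0.003, 0.002], "claw": 1}, {"delta_pos": [0, 0, 0.1], "twist": [0, 0, 0], "claw": 1}, {"delta_pos": [0, 0, 0.08], "twist": [0, 0, 0], "claw": 1}, {"delta_pos": [0, 0, 0], "twist": [0, 0, 0], "claw": 1}]'

```text
time: 10.7
tool_pos: [0.5446, -0.184, 0.1033]
tcp_rot: [-3.139, -0.005, -0.175]
wrist_force: [-0.3, -0.2, 0.1]
grip_width: 0.0856
```

Run:
```python
from m import *
snap("wrist","w7")
plan([.5425,-.186,.042],[np.pi,0,-.1775],1)
```

```text
[-0.011, 0.009, 0.248] [-0.002, -0.006, 0.002]
per row mm 62.10780832196541 deg 0.43066700760970583
```

View pics/w7.png

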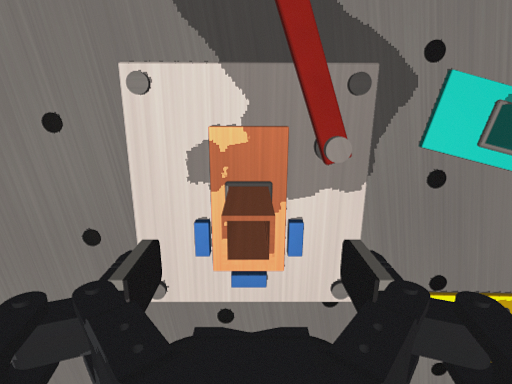

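Call:
step_arm --plan '[{"delta_pos": [-0.008, 0.008, 0.08], "twist": [-0.002, -0.006, 0.002], "claw": 1}, {"delta_pos": [0, 0, 0.08], "twist": [0, 0, 0], "claw": 1}, {"delta_pos": [0, 0, 0.06], "twist": [0, 0, 0], "claw": 1}, {"delta_pos": [0, 0, 0], "twist": [0, 0, 0], "claw": 1}]'

```text
time: 11.25
tool_pos: [0.5444, -0.1859, 0.0489]
tcp_rot: [-3.141, -0.004, -0.177]
wrist_force: [-0.3, 0.8, 0.8]
grip_width: 0.085
```

Run:
```python
from m import *
plan([.5425,-.186,.042],[np.pi,0,-.1775],1)
```

```text
[-0.008, 0.002, 0.028] [-0.0, -0.004, 0.001]
per row mm 7.172529391538091 deg 0.2496288609504545
```

Call:
step_arm --plan '[{"delta_pos": [-0.006, 0.002, 0.024], "twist": [0, -0.004, 0.001], "claw": 1}, {"delta_pos": [0, 0, 0], "twist": [0, 0, 0], "claw": 1}, {"delta_pos": [0, 0, 0], "twist": [0, 0, 0], "claw": -1}, {"delta_pos": [0, 0, 0], "twist": [0, 0, 0], "claw": -1}, {"delta_pos": [0, 0, 0], "twist": [0, 0, 0], "claw": -1}, {"delta_pos": [0, 0, 0], "twist": [0, 0, 0], "claw": -1}, {"delta_pos": [0, 0, 0], "twist": [0, 0, 0], "claw": -1}, {"delta_pos": [0, 0, 0], "twist": [0, 0, 0], "claw": -1}]' --squeeze 70

```text
time: 12.25
tool_pos: [0.5436, -0.1865, 0.044]
tcp_rot: [-3.142, -0.002, -0.178]
wrist_force: [-0.5, -0.1, 1.3]
grip_width: 0.0291
```

Run:
```python
from m import *
from bench import monitor; s=monitor.sense(); print(s["qpos"].tolist(),s["tool_pos"],s["tcp_rot"],s["wrist_force"],s["moment"])
```

```text
[0.056569167965573035, 0.708689283684242, 0.26331272370053116, 2.0940658009172366, -0.4606418006204649, 0.3914021477830666, 0.5103900815488042] [ 0.54358458 -0.18648376  0.04404025] [-3.14157274e+00 -2.00083310e-03 -1.77793160e-01] [-0.54527867 -0.12464052  1.30711303] [ 0.045776    0.01763234 -0.01021647]
```

Call:
step_arm --plan '[{"delta_pos": [0, 0, -0.06], "twist": [0, 0, 0], "claw": -1}, {"delta_pos": [0, 0, -0.08], "twist": [0, 0, 0], "claw": -1}, {"delta_pos": [0, 0, -0.1], "twist": [0, 0, 0], "claw": -1}, {"delta_pos": [0, 0, -0.12], "twist": [0, 0, 0], "claw": -1}, {"delta_pos": [0, 0, -0.12], "twist": [0, 0, 0], "claw": -1}, {"delta_pos": [0, 0, -0.12], "twist": [0, 0, 0], "claw": -1}, {"delta_pos": [0, 0, -0.12], "twist": [0, 0, 0], "claw": -1}, {"delta_pos": [0, 0, -0.12], "twist": [0, 0, 0], "claw": -1}]' --squeeze 80

```text
time: 13.25
tool_pos: [0.539, -0.1851, 0.2623]
tcp_rot: [-3.14, 0.007, -0.179]
wrist_force: [0.0, 1.1, -4.9]
grip_width: 0.0292
```

Run:
```python
from tgt import *
from bench import monitor; s=monitor.sense(); print(s["qpos"].tolist(),s["tool_pos"],s["tcp_rot"],s["wrist_force"],s["grip_width"])
snap("wrist","w8")
P=T+.13*n; print(P); plan(P,Rt,12)
```

```text
[-0.12518401828956133, 0.4131185275624143, 0.5035646998916724, 1.9431442216468362, -0.2597905884019847, 0.8560086749258696, 0.3371883242274669] [ 0.53902463 -0.18511259  0.26234081] [-3.14016284  0.00692731 -0.17882085] [ 0.00577577  1.05532638 -4.8674691 ] 0.02915692926624154
[0.41840135 0.24298151 0.35621162]
[-0.066, -0.134, -0.03] [-0.003, 0.028, 0.016]
[-0.067, -0.132, -0.032] [-0.003, 0.028, 0.016]
[-0.068, -0.131, -0.035] [-0.003, 0.028, 0.016]
[-0.069, -0.13, -0.037] [-0.003, 0.028, 0.016]
[-0.07, -0.129, -0.039] [-0.003, 0.028, 0.016]
[-0.071, -0.127, -0.042] [-0.003, 0.028, 0.016]
[-0.072, -0.126, -0.044] [-0.003, 0.028, 0.016]
[-0.073, -0.125, -0.047] [-0.003, 0.028, 0.016]
[-0.073, -0.123, -0.05] [-0.003, 0.028, 0.016]
[-0.074, -0.122, -0.052] [-0.003, 0.028, 0.016]
[-0.074, -0.12, -0.055] [-0.003, 0.028, 0.016]
[-0.075, -0.119, -0.057] [-0.003, 0.028, 0.016]
per row mm 37.926364448852524 deg 1.9595889216876228
```

View pics/w8.png

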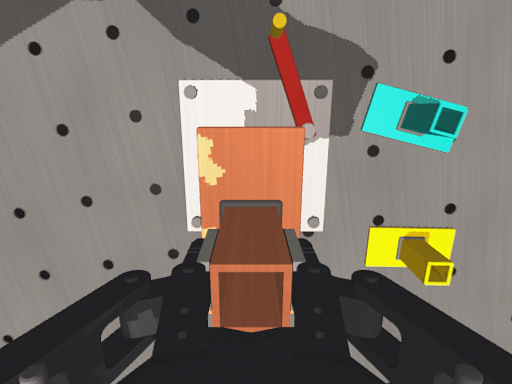

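Run:
```python
from tgt import *
plan(T+.07*n,Rt,12)
```

```text
[-0.059, -0.132, -0.011] [-0.003, 0.028, 0.016]
[-0.061, -0.131, -0.013] [-0.003, 0.028, 0.016]
[-0.062, -0.13, -0.015] [-0.003, 0.028, 0.016]
[-0.064, -0.129, -0.018] [-0.003, 0.028, 0.016]
[-0.066, -0.128, -0.02] [-0.003, 0.028, 0.016]
[-0.067, -0.127, -0.022] [-0.003, 0.028, 0.016]
[-0.069, -0.125, -0.025] [-0.003, 0.028, 0.016]
[-0.07, -0.124, -0.027] [-0.003, 0.028, 0.016]
[-0.071, -0.123, -0.03] [-0.003, 0.028, 0.016]
[-0.072, -0.121, -0.032] [-0.003, 0.028, 0.016]
[-0.073, -0.12, -0.035] [-0.003, 0.028, 0.016]
[-0.074, -0.119, -0.037] [-0.003, 0.028, 0.016]
per row mm 36.24599503827737 deg 1.9595889216876228
```

Call:
step_arm --plan '[{"delta_pos": [-0.059, -0.132, -0.02], "twist": [-0.003, 0.028, 0.016], "claw": -1}, {"delta_pos": [-0.061, -0.131, -0.02], "twist": [-0.003, 0.028, 0.016], "claw": -1}, {"delta_pos": [-0.062, -0.13, -0.02], "twist": [-0.003, 0.028, 0.016], "claw": -1}, {"delta_pos": [-0.064, -0.13, -0.02], "twist": [-0.003, 0.028, 0.016], "claw": -1}, {"delta_pos": [-0.066, -0.128, -0.02], "twist": [-0.003, 0.028, 0.016], "claw": -1}, {"delta_pos": [-0.067, -0.127, -0.022], "twist": [-0.003, 0.028, 0.016], "claw": -1}, {"delta_pos": [-0.069, -0.125, -0.025], "twist": [-0.003, 0.028, 0.016], "claw": -1}, {"delta_pos": [-0.07, -0.124, -0.027], "twist": [-0.003, 0.028, 0.016], "claw": -1}]'

```text
time: 14.3
tool_pos: [0.4659, 0.0992, 0.2965]
tcp_rot: [3.136, -0.238, -0.327]
wrist_force: [0.2, -0.1, -4.7]
grip_width: 0.0291
```

Run:
```python
from tgt import *
from bench import monitor; s=monitor.sense(); print(s["time"],s["qpos"].tolist(),s["tool_pos"],s["tcp_rot"],s["wrist_force"],s["grip_width"])
plan(T+.06*n,Rt,5)
```

```text
14.3 [-0.990769428864472, 0.1577230018794577, 0.6396689612400778, 2.228618283279043, 0.10786224980514156, 0.6079485429060362, -0.7763026574017371] [0.46591085 0.09917887 0.29645519] [ 3.13624999 -0.23824037 -0.32700065] [ 0.19530125 -0.13602383 -4.67079126] 0.029071508291105125
[-0.053, -0.096, -0.009] [-0.002, 0.022, 0.01]
[-0.054, -0.095, -0.01] [-0.002, 0.022, 0.01]
[-0.055, -0.094, -0.012] [-0.002, 0.022, 0.01]
[-0.055, -0.094, -0.013] [-0.002, 0.022, 0.01]
[-0.056, -0.093, -0.015] [-0.002, 0.022, 0.01]
per row mm 27.424700036728748 deg 1.4776876681070128
```

Call:
step_arm --plan '[{"delta_pos": [-0.053, -0.096, -0.009], "twist": [-0.002, 0.022, 0.01], "claw": -1}, {"delta_pos": [-0.054, -0.095, -0.01], "twist": [-0.002, 0.022, 0.01], "claw": -1}, {"delta_pos": [-0.055, -0.094, -0.012], "twist": [-0.002, 0.022, 0.01], "claw": -1}, {"delta_pos": [-0.055, -0.094, -0.013], "twist": [-0.002, 0.022, 0.01], "claw": -1}, {"delta_pos": [0, 0, 0], "twist": [0, 0, 0], "claw": -1}, {"delta_pos": [0, 0, 0], "twist": [0, 0, 0], "claw": -1}]'

```text
time: 15.05
tool_pos: [0.4399, 0.2105, 0.2919]
tcp_rot: [3.14, -0.329, -0.369]
wrist_force: [0.2, 0.3, -3.6]
grip_width: 0.0292
```

Run:
```python
from tgt import *
from bench import monitor; s=monitor.sense(); print(s["time"],s["qpos"].tolist(),s["tool_pos"],s["tcp_rot"],s["wrist_force"],s["grip_width"])
snap("wrist","w9"); snap("scene","s9"); crop("s9",250,100,420,260,4,"s9c")
plan(T+.032*n,Rt,2)
```

```text
15.05 [-1.3122858471305752, 0.19937512902183885, 0.6646878519031881, 2.2300388543638285, 0.28482861418895844, 0.6037070695016392, -1.259709555385658] [0.4399424  0.21051726 0.29188995] [ 3.14016442 -0.32913473 -0.3688926 ] [ 0.2405004   0.2725435  -3.59367538] 0.02917450716069096
[-0.014, -0.044, 0.054] [-0.002, 0.012, 0.006]
[-0.015, -0.044, 0.053] [-0.002, 0.012, 0.006]
per row mm 17.69703031100792 deg 0.8253236060708629
```

View pics/w9.png

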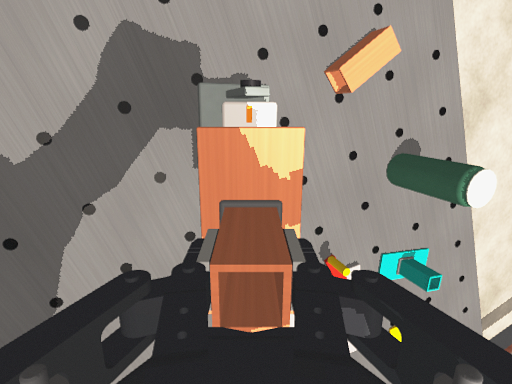

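View pics/s9c.png

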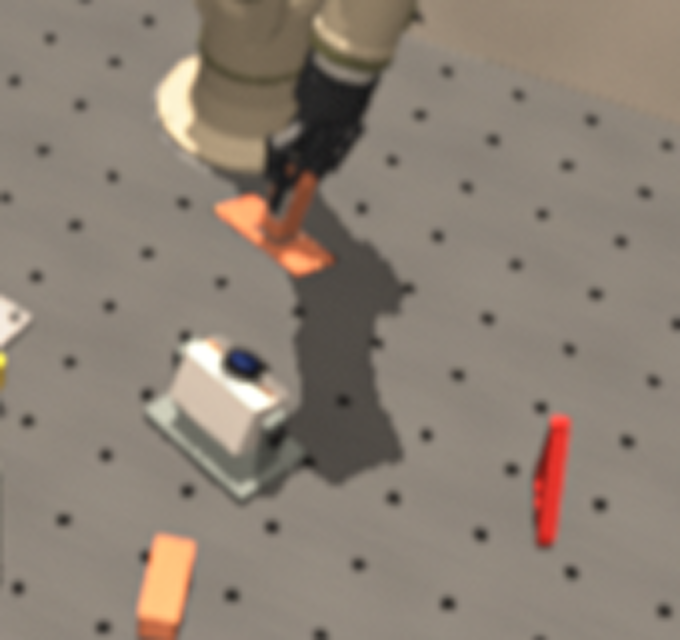

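Call:
step_arm --plan '[{"delta_pos": [-0.015, -0.045, 0.05], "twist": [-0.002, 0.012, 0.006], "claw": -1}, {"delta_pos": [-0.015, -0.044, 0.05], "twist": [-0.002, 0.012, 0.006], "claw": -1}, {"delta_pos": [0, 0, 0], "twist": [0, 0, 0], "claw": -1}, {"delta_pos": [0, 0, 0], "twist": [0, 0, 0], "claw": -1}]'

```text
time: 15.65
tool_pos: [0.4507, 0.2271, 0.2664]
tcp_rot: [-3.141, -0.354, -0.39]
wrist_force: [0.7, 0.7, -4.0]
grip_width: 0.029
```

```bash
cat > chk.py <<'E'
from tgt import *
import sys
from bench import monitor
f=sys.argv[1]; d=snap("wrist",f); s=monitor.sense()
print(s["time"],np.round(s["qpos"],3).tolist(),s["tool_pos"],s["tcp_rot"],s["wrist_force"],s["grip_width"])
Rc=np.array(rot([2.86972188-.0,0,0])) ; Rw=rot(s["tcp_rot"])
C=cloud(d); hsv=cv2.cvtColor(d["image"],cv2.COLOR_RGB2HSV)
Q=(C-s["tool_pos"])@Rw   # tool frame
m=(hsv[...,0]<22)&(hsv[...,1]>70)&(abs(Q[...,2]-.026)<.008)&(abs(Q[...,0])<.045)&(Q[...,1]<-.017)&(Q[...,1]>-.075)
m=cv2.erode(m.astype(np.uint8),np.ones((3,3)))>0
P=Q[m]; c=P.mean(0); nn=np.linalg.svd(P-c,full_matrices=False)[2][2]; nn*=-np.sign(nn[2]); print("plate top in tool: N",len(P),"c",np.round(c,4),"normal",np.round(nn,4))
z0=c[2]-(nn[:2]@(0-c[:2]))/nn[2]; print("top plane at tool z",z0)
m2=(hsv[...,0]<22)&(hsv[...,1]>70)&(abs(Q[...,2]-.026)<.008)&(abs(Q[...,0])<.045)&(Q[...,1]<-.03)&(Q[...,1]>-.075)
print("edges x",np.percentile(Q[m2][:,0],[.5,99.5]),"y min",np.percentile(Q[m2][:,1],.5))
# side edges yaw
vs=np.unique(np.nonzero(m2)[0])[3:-3]; E=[]
for v in vs:
    us=np.nonzero(m2[v])[0]; E.append((*Q[v,us.min()][:2],*Q[v,us.max()][:2]))
E=np.array(E); 
for i in (0,2): k=np.polyfit(E[:,i+1],E[:,i],1); print("edge x at 0",k[1],"slope",k[0])
E
python3 chk.py w10
python3 - <<'E'
from tgt import *
plan(T+.032*n,Rt,1)
E
```

```text
15.7 [-1.313, 0.276, 0.665, 2.237, 0.28, 0.528, -1.302] [0.45065815 0.22716515 0.26647535] [-3.14039695 -0.3540022  -0.39044679] [ 0.12608004  0.8627066  -3.60172195] 0.029156512284339294
plate top in tool: N 4496 c [-0.0078 -0.0341  0.0263] normal [ 0.0018 -0.0011 -1.    ]
top plane at tool z 0.02626017870308277
edges x [-0.03035597  0.02902697] y min -0.05873671067208323
edge x at 0 -0.030692306302881917 slope -0.011250907723891628
edge x at 0 0.040358722374649554 slope 0.44691929496572014
[-0.01, -0.01, 0.006] [0.001, 0.001, -0.007]
per row mm 3.8187461471171935 deg 0.40677499816389956
```

Call:
step_arm --plan '[{"delta_pos": [-0.01, -0.01, 0.006], "twist": [0.001, 0.001, -0.007], "claw": -1}, {"delta_pos": [0, 0, 0], "twist": [0, 0, 0], "claw": -1}, {"delta_pos": [0, 0, 0], "twist": [0, 0, 0], "claw": -1}, {"delta_pos": [0, 0, 0], "twist": [0, 0, 0], "claw": -1}]'

```text
time: 16.2
tool_pos: [0.45, 0.2298, 0.265]
tcp_rot: [-3.14, -0.355, -0.384]
wrist_force: [-0.1, -0.0, -4.1]
grip_width: 0.029
```

```bash
python3 chk.py w11
python3 - <<'E'
from tgt import *
plan(T-Rt@[-.0005,.0005,.0322],Rt,1)
for nme in ("scene","top"): snap(nme,nme+"11")
crop("scene11",250,100,420,260,4,"s11c"); crop("top11",160,150,260,260,6,"t11c")
E
```

```text
16.25 [-1.315, 0.279, 0.663, 2.239, 0.28, 0.523, -1.302] [0.45000454 0.22974713 0.2650497 ] [-3.14015516 -0.35470756 -0.38363206] [-0.43178335  0.93864902 -4.34112856] 0.028867844247638094
plate top in tool: N 4545 c [-0.0079 -0.0341  0.0262] normal [ 0.0016  0.0012 -1.    ]
top plane at tool z 0.02624890870484217
edges x [-0.0304331   0.02899964] y min -0.05881009146600962
edge x at 0 -0.030319209477559336 slope -8.738208824850166e-05
edge x at 0 0.040652564714222565 slope 0.48375012639736925
[0.0, -0.004, 0.002] [-0.001, 0.0, -0.0]
per row mm 1.04938856947903 deg 0.0790606278414771
```

View pics/s11c.png

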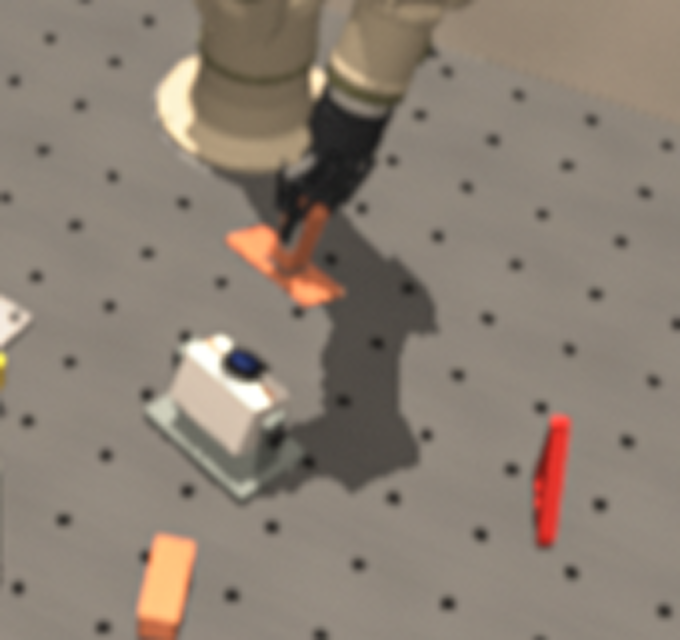

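View pics/t11c.png

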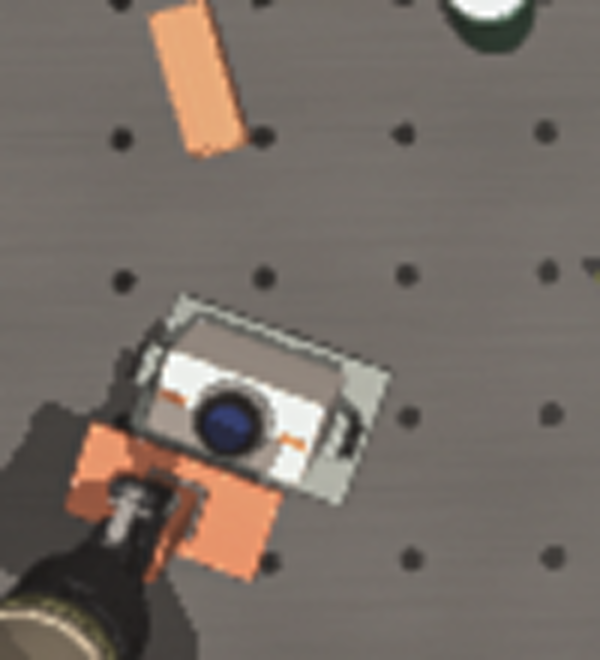

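Run:
```python
from tgt import *
for f in ("scene11","top11"):
    d=load(f"pics/{f}.npz"); C=cloud(d); hsv=cv2.cvtColor(d["image"],cv2.COLOR_RGB2HSV)
    e=(C-T)@n; q=(C-T)@np.stack([x,y],1)
    m=(hsv[...,0]<22)&(hsv[...,1]>70)&(d["z_map"]>0)&(abs(e-.006)<.006)&(abs(q[...,0])<.045)&(abs(q[...,1])<.075)
    P=C[m]; 
    o=d["origin"]; 
    # intersect rays with plate top plane
    ys,xs=np.nonzero(m); pp=T+.006*n; qq=[]
    for u,v in zip(xs,ys):
        w=ray(d,u,v); X=o+w*((pp-o)@n)/(w@n); qq.append([(X-T)@x,(X-T)@y])
    r=cv2.minAreaRect((np.array(qq)*1000).astype(np.float32)); print(f,m.sum(),"depth med e",np.median(e[m]),r)
    b=(hsv[...,0]>105)&(hsv[...,0]<130)&(hsv[...,1]>120)&(hsv[...,2]>60)&(np.linalg.norm(C-L,axis=-1)<.03)
    B=C[b]; c=B.mean(0)-L; print("lens off (x,y,n)",c@x,c@y,c@n,b.sum())
    o2=cv2.inRange(hsv,(5,80,140),(20,255,255)); near=(np.linalg.norm(C-L,axis=-1)<.055)&(o2>0)&(((C-L)@n)<-.005)&(abs((C-L)@x)<.02)
    k,l,st,ce=cv2.connectedComponentsWithStats(near.astype(np.uint8)); print([(st[i,4],np.round(C[l==i].mean(0),4)) for i in range(1,k) if st[i,4]>2])
```

```text
scene11 192 depth med e 0.005601979185328241 ((5.9220733642578125, -1.1745758056640625), (122.05714416503906, 66.5968246459961), 89.99565124511719)
lens off (x,y,n) 0.00381497211163057 -0.0019374433456298822 2.7599247461475727e-05 14
[]
top11 370 depth med e 0.005902593762294981 ((1.3654842376708984, -1.4690895080566406), (61.677146911621094, 119.8163070678711), 0.08375419676303864)
lens off (x,y,n) 0.00621695265737811 -0.0003739176201758199 -0.0008618871209086407 15
[(np.int32(9), array([0.5185, 0.2481, 0.1076])), (np.int32(7), array([0.4885, 0.1709, 0.1082]))]
```

Call:
step_arm --plan '[{"delta_pos": [0, -0.006, 0.002], "twist": [0, 0, 0], "claw": -1}, {"delta_pos": [0, 0, 0], "twist": [0, 0, 0], "claw": -1}, {"delta_pos": [0, 0, 0], "twist": [0, 0, 0], "claw": -1}, {"delta_pos": [0, 0, 0], "twist": [0, 0, 0], "claw": -1}, {"delta_pos": [0, 0, 0], "twist": [0, 0, 0], "claw": -1}, {"delta_pos": [0, 0, 0], "twist": [0, 0, 0], "claw": -1}]'

```text
time: 17.1
tool_pos: [0.4507, 0.2312, 0.2644]
tcp_rot: [-3.141, -0.355, -0.383]
wrist_force: [-0.6, 0.9, -4.0]
grip_width: 0.0291
```

```bash
python3 chk.py w12
python3 - <<'E'
from tgt import *
from bench import monitor
plan(T-Rt@[-.0005,.0008,.0322],Rt,1)
s=monitor.sense(); print(np.abs(s["joint_velocities"]).max())
snap("top","top12");crop("top12",150,130,350,260,4,"t12c")
E
```

```text
17.15 [-1.314, 0.282, 0.661, 2.236, 0.278, 0.522, -1.301] [0.45076624 0.23119379 0.26443351] [-3.14046135 -0.35475514 -0.38345534] [-0.23133637 -0.93610901 -3.73601558] 0.029149549612023012
plate top in tool: N 4572 c [-0.0078 -0.0343  0.0262] normal [ 2.5e-03  3.0e-04 -1.0e+00]
top plane at tool z 0.026266110577372166
edges x [-0.03038843  0.02902601] y min -0.058820204161946145
edge x at 0 -0.030540336615060094 slope -0.005314411033264005
edge x at 0 0.037997385969929354 slope 0.40522573168271486
[0.0, 0.001, -0.001] [-0.001, 0.0, -0.0]
per row mm 0.4436238607941168 deg 0.06240262321260913
0.0024021350314288007
```

View pics/t12c.png

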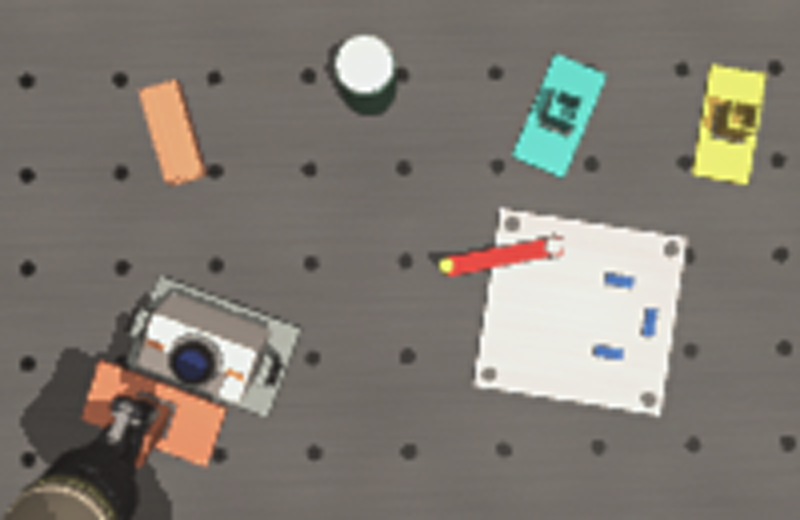

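Clamp open, everything else in place, bracket held still at target.

```bash
python3 -c "
from bench import arm; print(arm.sign_off())"
```

```text
the job is handed in; nothing more can be done
None
```

The job is handed in at about 17 s. The bracket is held still in front of the inspection camera and the clamp is left open.

**What I did:** I pinched the yellow pin and swung the clamp to about 1.2 rad. I then gripped the tube, lifted the bracket straight up out of the fixture and carried it to the camera.

**Last checks:**
- **Hold:** the arm is within about 0.5 mm and 0.1° of the pose I worked out. The grip reads 29 mm and has not slipped, joint speeds are near zero, and the wrist force is about 4 N, roughly the bracket's weight.
- **Bracket in the hand:** the wrist camera shows it square to the tool within about 0.15°. The underside is 32 mm from the tool origin, as expected from the grasp.
- **Rest of the scene:** the last top view shows the clamp open and the can, offcut and look-alikes in place. I did not check the hammer or magnet square in the last picture; the arm stayed clear of both.

**Where checks disagreed:**
- **Lens position:** three views of the lens differed by up to 3 mm. The top and scene pictures also put the bracket up to 1.5 mm and 6 mm off centre, though both are coarse, at about 4 mm per pixel in the top view. I relied on the closest wrist view and shifted the bracket about 1 mm to correct it.
- **Long-edge direction:** the orange marks and the camera head's face gave directions 0.012 rad apart, so I used a value between them.

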